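Stack stained culture flasks in reading order

TASK

These stained culture flasks will be read at the microscope one after another, from the untreated control to the strongest dose, so pile them flat on the steel tray in that order: orange cap at the bottom, then green, then blue, and the white-capped control on top. Make it one square, neat pile, each flask set straight on the one below, in the middle of the tray and wholly on it, with all the caps towards the tray's open front edge. Keep the flasks level as you carry them, and leave the black-capped spare and the small things on the bench where they lie.

Things in the scene. Friction and masses are not known exactly. Their poses are not given: they have to be found in the camera images.
- flask_orange: Closed clear flask lying flat, ORANGE cap and roof tape, near-clear floor. 95 mm long: flat-topped body 62 long, 50 wide, 25 high (stacks at 25 a layer), then shoulder, neck, round cap 22 dia x 18 long. Origin: under the cap's end face, underside level. x runs from the cap back along the flask, y across, z up; body at x = 33 to 95: grip across its 50 mm width at x = 64. About 35 g, rigid.
- flask_green: Flask of the same shape, size, axes and origin as flask_orange, with a GREEN cap and roof tape and a pale violet floor. All flasks start flat on the bench with caps roughly towards the robot (within 26 degrees of it).
- flask_blue: Flask of the same shape, size, axes and origin as flask_orange, with a BLUE cap and roof tape and a violet floor.
- flask_white: Flask of the same shape, size, axes and origin as flask_orange, with a WHITE cap and roof tape and a deep violet floor: the untreated control.
- tray: Steel carrying tray, fixed. 130 mm front to back (x), 150 wide (y), floor 3 thick; lip 3 thick, 12 high over the bench at the back and sides, none in front; a wire handle sticks out 10 at each side. Origin: at bench level under the middle of the open front edge; x to the back, z up. The front faces the robot within 10 degrees. A centred flask has its origin at x = 18.
- flask_black: A fifth flask of the same shape and size and with the same axes, with a black cap and a clear floor: a spare, to be left where it lies.
- marker: Bystander: white marker pen with a red cap, 136 mm long, 12 thick, lying on the bench. Origin: under its middle; x along it.
- forceps: Bystander: steel forceps, about 125 mm long, 17 wide, 7 high, lying on the bench. Origin: under the middle; x along them.
- scraper: Bystander: cell scraper with a yellow handle and a blue blade, about 140 mm long, 20 wide, 8 high, lying on the bench. Origin: under the middle; x along it.
- chamber: Bystander: glass counting chamber, a flat bluish slab 75 x 30 x 4 mm lying on the bench. Origin: under its centre; x along it.
Not all that is in view belongs to the job. What is shaped like the flask_blue but yellow is not meant. What is shaped like the flask_green but brown is not meant.

How it is judged (in metres and radians):
At the end, for the whole second after the job is handed in: Pile orange, green, blue, white from the bottom, each within 10 mm and 0.17 rad of the one below; orange on the tray floor, cap end 0 to 36 mm behind the open edge (5 over it allowed), within 35 mm of the centre line and 0.2 rad; all level to 0.08 rad, released, at rest (x of flask_orange in the frame of tray between -0.005 and 0.036 m and y of flask_orange in the frame of tray between -0.035 and 0.035 m and z of flask_orange in the frame of tray between 0 and 0.007 m and angle between the x axis of flask_orange and the x axis of tray, either way round below 0.2 rad and angle between each of flask_orange, flask_green, flask_blue, flask_white's own z axis and vertical below 0.08 rad and linear speed of each of flask_orange, flask_green, flask_blue, flask_white below 0.02 m/s and x of flask_green in the frame of flask_orange between -0.01 and 0.01 m and y of flask_green in the frame of flask_orange between -0.01 and 0.01 m and z of flask_green in the frame of flask_orange between 0.021 and 0.029 m and angle between the x axis of flask_green and the x axis of flask_orange, either way round below 0.17 rad and x of flask_blue in the frame of flask_green between -0.01 and 0.01 m and y of flask_blue in the frame of flask_green between -0.01 and 0.01 m and z of flask_blue in the frame of flask_green between 0.021 and 0.029 m and angle between the x axis of flask_blue and the x axis of flask_green, either way round below 0.17 rad and x of flask_white in the frame of flask_blue between -0.01 and 0.01 m and y of flask_white in the frame of flask_blue between -0.01 and 0.01 m and z of flask_white in the frame of flask_blue between 0.021 and 0.029 m and angle between the x axis of flask_white and the x axis of flask_blue, either way round below 0.17 rad); the robot touches nothing.
It fails at once if a flask is tipped by more than about 30 degrees (angle between any of flask_orange, flask_green, flask_blue, flask_white, flask_black's own z axis and vertical above 0.5 rad).
It fails at once if the black-capped spare flask is shifted by more than 15 mm (distance of flask_black from where it was at the start of the episode above 0.015 m).
It fails at once if the marker, forceps, scraper or counting chamber is shifted by more than 15 mm (distance of any of marker, forceps, scraper, chamber from where it was at the start of the episode above 0.015 m).
It also fails if it takes over 102 s, if anything falls off the work surface, if the arm or the gripper's body presses on something with over 40 N, if the wrist force passes 120 N, or if a joint passes its speed limit or range.

ROBOT

A 6-joint arm with a two-finger parallel gripper is mounted at the origin on the work surface. World frame = base frame: x ahead of the robot, y to its left, z up, the work surface at z = 0. Lengths are in mm, angles in rad, forces in N, time in s.
With the tool pointing down it reaches from about 350 to 975 mm from the base axis. Payload 4.9 kg.
Tool frame: the origin (TCP) lies on the centre line of the jaws, within the pads' length; the fingertips stand 8 mm ahead of it and the grasp point (between the pads) lies 11 mm behind it; z points along the fingers, y is the line along which they close (so a half turn about z gives the same grasp; the last joint's range is limited). The gripper opens to 85 mm and grips with 20 to 120 N. Pads are 22 mm wide; open, the fingers measure 114 mm over their backs; the gripper's body (76 mm by 85 mm) begins 54 mm behind the grasp point. The pads swing forward as they close: fully open they stand 13 mm farther back than shut.
Start: joints at [-0.119, 0.053, 1.613, -0, 1.476, -0.119], TCP at [624.981, 0.003, 239.304] pointing down, gripper open.
Joint ranges: [-3.01, 3.01], [-1.01, 2.22], [0.06, 2.58], [-1.02, 4.17], [0.09, 2.62], [-3.14, 3.14]. Speed limits (rad/s): [2.57, 2.57, 3.14, 3.14, 3.14, 3.14].

INTERFACE

Orientations are given as a unit quaternion [x, y, z, w].
In Python, from plant import robot gives the robot as it stands.
- The arm moves only by the tool drive_tool, never from a script. Its argument "deltas" is a list of rows, each an object of numbers: "tx", "ty", "tz": the shift along the world's x, y, z scaled (see below); "turn": the turn about the world's z scaled (see below). A call has 1 to 12 rows; each row is the pose to reach, as a shift and turn from the pose commanded when the call began; what a row does not reach only later rows make up. The controller multiplies each number of a shift by 0.1 m and each number of a turn by 2 rad. A row lasts 1/8 s, in which the tool goes at most 62.5 mm and 10.7 degrees, less where a joint would pass 70% of its speed; a pose out of reach is approached as far as the arm can. A call with a number of a shift or a turn outside -1 to 1 is refused whole. A call with a gripper value outside its range is refused whole. "jaw" is the opening, from -1 (shut) to 1 (fully open), set as the call begins (left out, the last holds). The fingers move at their own pace and stop on an object; "squeeze" is the grip in N (left out, the last holds). Time passes only in rows, so rows that repeat a pose let the fingers close. It gives the time, the measured TCP pose, the force, the opening and the grip force at its end, in the units of the state.
- robot.state(): the state, without advancing time (a new reading comes with each control period).
- robot.snapshot(name): name is "scene" or "side" or "wrist"; returns a dict with "img" (400x640x3 uint8, blue, green, red), "intrinsics" (3x3 intrinsics, pixels), "rvec" (rotation vector, rad) and "tvec" (3), from world to camera coordinates, as OpenCV has them. Camera axes: x right, y down, z forward; pixel columns grow to the right and rows downward; lengths in mm; the calibration is good to about 2 mm. A picture is of the moment at which its call begins. There is no depth.
- robot.hand_in(): hands the job in; it is judged then, once.
The state is a dict: "t": time; "joints": joint angles; "joint_vel": joint speeds; "effort": joint torques, N m; "tool_pos": TCP position; "tool_rot": TCP orientation; "contact_force": force on the tool from outside, world axes, zero at the start; "torque": the same for the moment, N m; "width": finger opening in mm; "finger_force": force on a finger pad.
Only numpy, scipy, OpenCV 4.12 (cv2) and the standard library are available. Lean on these libraries where they do the work, as an engineer would, in place of code of your own. Each camera call takes 0.05 s, during which the arm holds its last target. There are 200 camera calls.

## Working session

There is one attempt and no reset: what is moved stays moved. The work goes in short steps, Python scripts to look and compute and a tool call to move; the robot and the scene stay as the last step left them, time stands still between calls to the robot, and variables do not carry over. Pictures are saved under pics/ and viewed, at most 14 in all, crops included, and the job is handed in when it is done.

Besides the shell and the picture viewer there is one more tool, called after "Call:" by a JSON object that holds its "name" and its "arguments". drive_tool: Moves the arm, as the interface text tells. Shifts and turns lie within -1 to 1; 1 stands for 0.1 m of shift or 2 rad of turn. Its arguments: {"type":"object","properties":{"deltas":{"type":"array","items":{"type":"object","properties":{"tx":{"type":"number","minimum":-1,"maximum":1},"ty":{"type":"number","minimum":-1,"maximum":1},"tz":{"type":"number","minimum":-1,"maximum":1},"turn":{"type":"number","minimum":-1,"maximum":1}}}},"jaw":{"type":"number"},"squeeze":{"type":"number"}},"required":["deltas"]}

```bash
mkdir -p pics; python3 - <<'E'
from plant import robot
import cv2,pickle
for n in ("scene","side","wrist"):
    s=robot.snapshot(n); pickle.dump(s,open(f"pics/{n}0.pkl","wb")); cv2.imwrite(f"pics/{n}0.png",s["img"]); print(n,s["rvec"],s["tvec"],s["intrinsics"])
print(robot.state())
E
```

```text
scene [ 0.89960192  2.71575288 -0.77539168] [ 348.48122229 -243.83015757  944.4949882 ] [[385.88204375   0.         321.79601816]
 [  0.         385.88204375 203.9155766 ]
 [  0.           0.           1.        ]]
side [ 0.82914375 -2.64398396  0.99575311] [430.94268394 207.34512811 789.2700959 ] [[432.96278439   0.         321.65239116]
 [  0.         432.96278439 200.28072279]
 [  0.           0.           1.        ]]
wrist [-2.86000017e+00 -2.01434194e-03  1.02096247e-03] [-625.12032692  -36.35996547  378.27984385] [[303.94888813   0.         325.19996194]
 [  0.         303.94888813 197.71161858]
 [  0.           0.           1.        ]]
{'t': 0.15, 'joints': array([-1.18963070e-01,  5.31870109e-02,  1.61396941e+00,  1.98388635e-05,
        1.47598682e+00, -1.19008934e-01]), 'joint_vel': array([ 0.00166882, -0.00174925, -0.00482769, -0.00022919,  0.00038867,
       -0.00172253]), 'effort': array([ 5.10442842e-04, -3.94241810e+01, -3.70721948e+01, -1.15854355e-04,
        4.61802789e-03,  5.00508997e-05]), 'tool_pos': array([6.24534613e+02, 8.45243306e-02, 2.38362199e+02]), 'tool_rot': array([ 7.07091022e-01,  7.07122115e-01, -4.71501367e-04, -6.15519037e-04]), 'contact_force': array([ 0.09416152, -0.14424722,  0.04406923]), 'torque': array([ 0.01866596, -0.00766296, -0.03701817]), 'finger_force': 0.0, 'width': 85.27878587154665}
```

View pics/scene0.png

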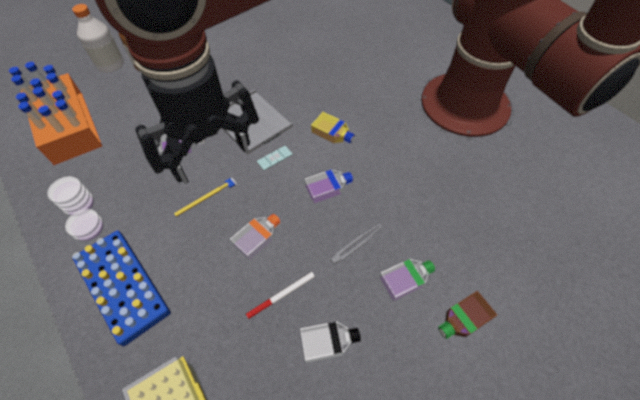

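View pics/side0.png

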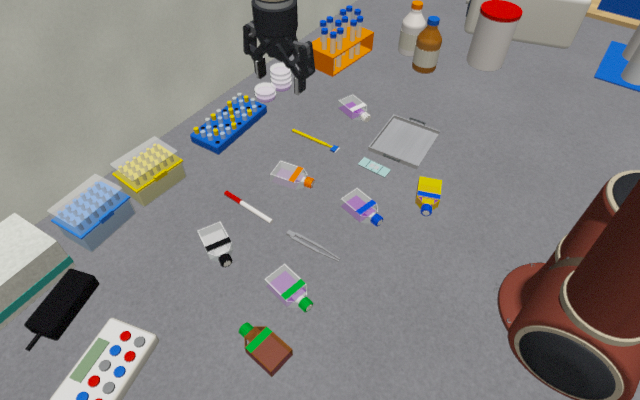

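View pics/wrist0.png

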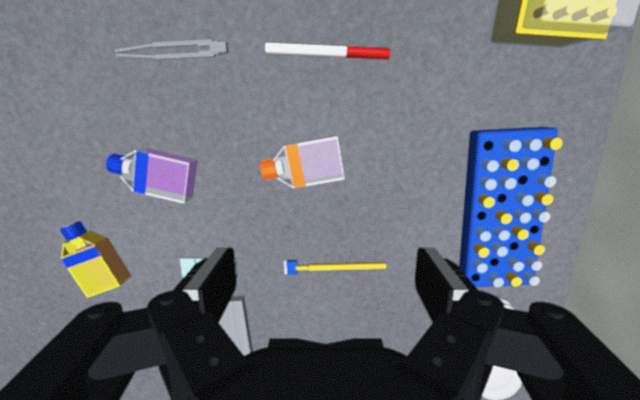

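The side view shows everything: the white flask at (353,107), tray (404,140), orange (293,175), blue (361,207), green (289,288), black (215,243). The yellow and brown decoys are at (428,195) and (265,347). I'll enlarge the crops to read exact pixels.

```bash
python3 - <<'E'
import cv2
im=cv2.imread("pics/side0.png")
for n,(x,y,w,h) in {"a":(330,85,120,90),"b":(255,155,140,105),"c":(190,215,140,105)}.items():
    f=800//w if False else 6.66
    c=cv2.resize(im[y:y+h,x:x+w],None,fx=5,fy=5,interpolation=cv2.INTER_CUBIC)
    for i in range(0,w,20): cv2.putText(c,str(x+i),(i*5,10),0,.35,(0,255,255),1); cv2.line(c,(i*5,0),(i*5,c.shape[0]),(90,90,90),1)
    for i in range(0,h,20): cv2.putText(c,str(y+i),(0,i*5+10),0,.35,(0,255,255),1); cv2.line(c,(0,i*5),(c.shape[1],i*5),(90,90,90),1)
    cv2.imwrite(f"pics/side_{n}.png",c)
E
```

```text
(no output)
```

View pics/side_a.png

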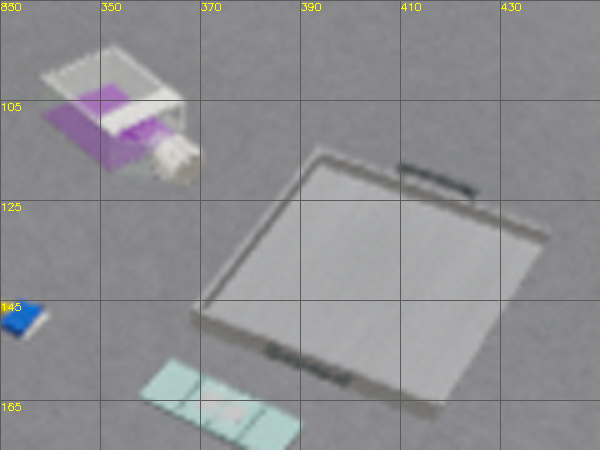

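View pics/side_b.png

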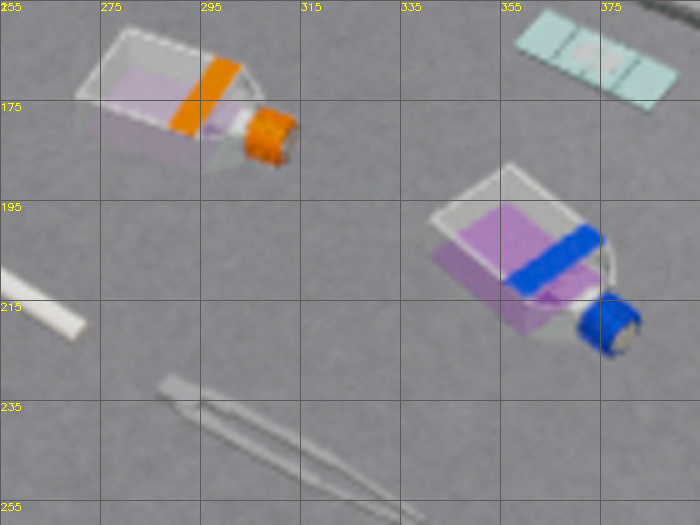

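View pics/side_c.png

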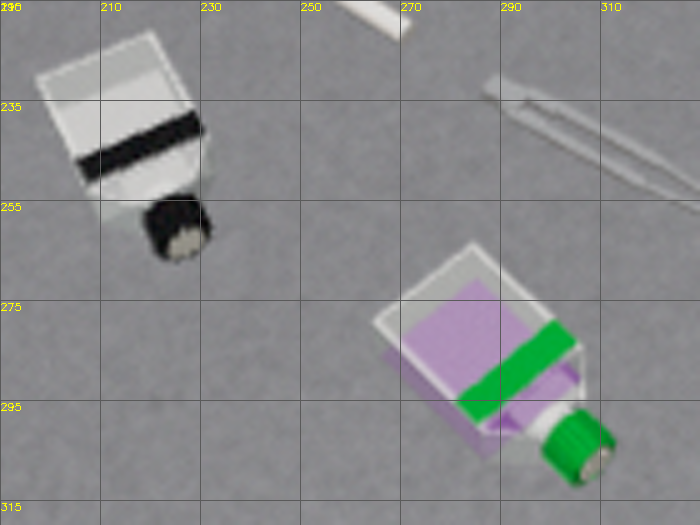

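```bash
cat > h.py <<'E'
import cv2,numpy as np
from scipy.optimize import least_squares
def proj(s,P): return cv2.projectPoints(np.float64(P),s["rvec"],s["tvec"],s["intrinsics"],None)[0][:,0]
def ray(s,uv,z):
    R=cv2.Rodrigues(s["rvec"])[0]; C=-R.T@np.ravel(s["tvec"]); d=R.T@np.linalg.solve(s["intrinsics"],[uv[0],uv[1],1.])
    return C+d*(z-C[2])/d[2]
def W(p,L):
    c,s=np.cos(p[2]),np.sin(p[2]); L=np.float64(L)
    return np.c_[p[0]+c*L[:,0]-s*L[:,1],p[1]+s*L[:,0]+c*L[:,1],L[:,2]]
E
python3 - <<'E'
from h import *; import pickle
s=pickle.load(open("pics/side0.pkl","rb"))
# rearA, rearB, frontA, frontB (roof, z=25)
D=dict(white=[(352.6,94),(338.4,100.2),(366.8,104.6),(353,111.6)],
orange=[(280.6,160.6),(270.6,173.8),(303.4,168),(293.6,181.8)],
blue=[(357.2,188),(341.2,198.4),(376,203),(360,214)],
green=[(284.6,263.6),(265.2,279.2),(305.4,283.6),(285.6,299.4)],
black=[(220.2,221.4),(197.6,230.4),(230.8,241),(207.6,251.4)])
for n,c in D.items():
    Q=np.array([ray(s,u,25) for u in c])[:,:2]
    print(n,"edges",np.linalg.norm(Q[0]-Q[1]).round(),np.linalg.norm(Q[2]-Q[3]).round(),np.linalg.norm(Q[0]-Q[2]).round(),np.linalg.norm(Q[1]-Q[3]).round(),end=' ')
    sg=-1
    best=None
    for sg in (1,-1):
        f=lambda p:(proj(s,W(p,[(95,25*sg,25),(95,-25*sg,25),(p[3],25*sg,25),(p[3],-25*sg,25)]))-c).ravel()
        r=least_squares(f,[*Q.mean(0)-[60,0],0,33])
        if best is None or r.cost<best.cost:best=r
    p=best.x; print(p.round(2),"cost",best.cost.round(2),"grip",W(p,[(64,0,0)])[0].round(1))
T=[(393.6,114.8),(368.8,146.8),(439.6,131.8),(417.8,167)]
Q=[ray(s,u,12) for u in T]; print(np.round(Q,1))
f=lambda p:(proj(s,W(p,[(130,sg*75,12),(130,-sg*75,12),(0,sg*75,12),(0,-sg*75,12)]))-T).ravel()
for sg in(1,-1):
    r=least_squares(f,[450,200,0]); print("tray",r.x,r.cost)
for n,a in dict(scr0=(292,129),scr1=(339,150),ch0=(358,163),ch1=(390,168),for0=(288,233),for1=(338,260),mk0=(226,193),mk1=(271,219),yellow=(428,195),brown=(265,347)).items(): print(n,ray(s,a,5)[:2].round())
E
```

```text
white edges 49.0 49.0 59.0 61.0 [ 5.6315e+02 -2.7362e+02 -3.1000e-01  3.5070e+01] cost 0.11 grip [ 624.  -293.3    0. ]
orange edges 48.0 48.0 59.0 58.0 [5.4621e+02 6.8000e-01 1.8000e-01 3.6440e+01] cost 0.23 grip [609.2  12.1   0. ]
blue edges 48.0 47.0 57.0 57.0 [550.7  -34.95   2.9  152.47] cost 0.48 grip [488.6 -19.4   0. ]
green edges 48.0 47.0 59.0 57.0 [560.56 217.19   2.94 153.09] cost 0.83 grip [497.8 229.8   0. ]
black edges 48.0 48.0 57.0 58.0 [730.09 188.13   2.7  152.47] cost 0.49 grip [672.3 215.6   0. ]
[[ 516.9 -326.6   12. ]
 [ 506.5 -179.5   12. ]
 [ 387.9 -333.3   12. ]
 [ 376.4 -185.3   12. ]]
tray [ 406.70956778 -313.46873351    0.77858377] 2945.6289845659862
tray [ 3.82027112e+02 -2.60763892e+02  6.86397342e-02] 0.5893473446306245
scr0 [ 706. -131.]
scr1 [ 564. -134.]
ch0 [ 502. -122.]
ch1 [ 431. -151.]
for0 [512. 140.]
for1 [391. 136.]
mk0 [693. 131.]
mk1 [564. 131.]
yellow [ 320. -125.]
brown [397. 354.]
```

Blue and green fits came out rotated by pi, so their yaws are -0.24 and -0.20, with grip points near (428,-5) and (437,242). The tray origin is (382,-261) with yaw 0.069. I'll move over the orange flask and check from close up.

Call:
{"name": "drive_tool", "arguments": {"deltas": [{"tx":-0.04,"ty":0.03,"tz":-0.2,"turn":0.09},{"tx":-0.08,"ty":0.06,"tz":-0.4,"turn":0.18},{"tx":-0.16,"ty":0.12,"tz":-0.6,"turn":0.27},{"tx":-0.16,"ty":0.12,"tz":-0.8,"turn":0.36},{"tx":-0.16,"ty":0.12,"tz":-0.8,"turn":0.45},{"tx":-0.16,"ty":0.12,"tz":-0.8,"turn":0.54},{"tx":-0.16,"ty":0.12,"tz":-0.8,"turn":0.63},{"tx":-0.16,"ty":0.12,"tz":-0.8,"turn":0.72},{"tx":-0.16,"ty":0.12,"tz":-0.8,"turn":0.81},{"tx":-0.16,"ty":0.12,"tz":-0.8,"turn":0.875},{"tx":-0.16,"ty":0.12,"tz":-0.8,"turn":0.875}], "jaw": 1, "squeeze": 30}}

```text
t: 1.52
tool_pos: [608.7, 12.0, 158.9]
tool_rot: [-0.089, 0.996, 0.0, -0.0]
contact_force: [0.5, 1.2, -0.2]
width: 85.5
finger_force: 0.0
```

```bash
cat >> h.py <<'E'
import pickle
BOX=[(95,25,25),(95,-25,25),(33,-25,25),(33,25,25),(95,25,0),(95,-25,0),(33,-25,0),(33,25,0)]
def shot(cam,name,poses=(),crop=None,f=1):
    from plant import robot
    s=robot.snapshot(cam); pickle.dump(s,open(f"pics/{name}.pkl","wb")); im=s["img"].copy()
    im=cv2.resize(im,None,fx=f,fy=f,interpolation=cv2.INTER_CUBIC)
    for p in poses:  # p=(x,y,yaw,z0)
        B=np.float64(BOX)+[0,0,p[3]]; q=(proj(s,W(p,B))*f).round().astype(int)
        cv2.polylines(im,[q[:4]],True,(0,255,255),1)
    if crop: x,y,w,h=[int(v*f) for v in crop]; im=im[y:y+h,x:x+w]
    cv2.imwrite(f"pics/{name}.png",im); st=robot.state(); print(st["t"],st["tool_pos"],st["tool_rot"].round(4),st["width"])
E
python3 -c "
from h import *
shot('wrist','w1',[(546.2,.7,.18,0)])"
```

```text
1.575 [608.78951176  12.01249042 158.99455623] [-8.840e-02  9.961e-01  0.000e+00 -3.000e-04] 85.25519956360112
```

View pics/w1.png

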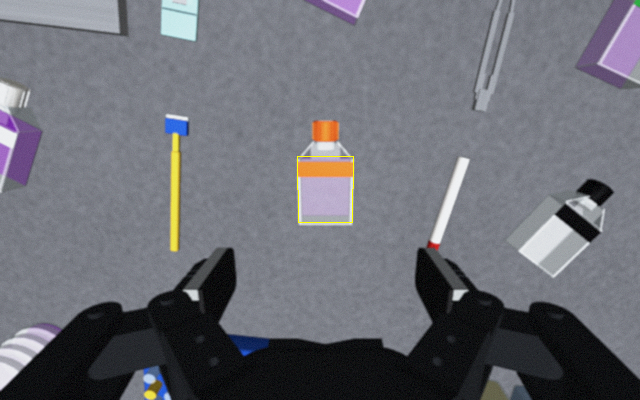

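The predicted outline lies right on the orange flask (box 298–353, 156–223), so the side-camera poses are good to 1–2 mm. Next I descend and grip.

Call:
{"name": "drive_tool", "arguments": {"deltas": [{"tz":-0.4},{"tz":-0.8},{"tz":-1.0}]}}

```text
schema error: expected keys tx, ty, tz, turn
```

Call:
{"name": "drive_tool", "arguments": {"deltas": [{"tz":-0.25},{"tz":-0.49},{"tz":-0.49},{"tz":-0.49}]}}

```text
schema error: expected keys tx, ty, tz, turn
```

Call:
{"name": "drive_tool", "arguments": {"deltas": [{},{},{},{},{},{}], "jaw": -1, "squeeze": 30}}

```text
schema error: expected keys tx, ty, tz, turn
```

Call:
{"name": "drive_tool", "arguments": {"deltas": [{"tx":0,"ty":0,"tz":-0.4,"turn":0},{"tx":0,"ty":0,"tz":-0.8,"turn":0},{"tx":0,"ty":0,"tz":-1.0,"turn":0}]}}

```text
t: 1.95
tool_pos: [607.3, 12.2, 56.5]
tool_rot: [-0.089, 0.996, 0.0, -0.002]
contact_force: [-0.5, -1.4, -0.1]
width: 85.4
finger_force: 0.0
```

Call:
{"name": "drive_tool", "arguments": {"deltas": [{"tx":0,"ty":0,"tz":-0.25,"turn":0},{"tx":0,"ty":0,"tz":-0.49,"turn":0},{"tx":0,"ty":0,"tz":-0.49,"turn":0},{"tx":0,"ty":0,"tz":-0.49,"turn":0}]}}

```text
t: 2.45
tool_pos: [610.0, 11.9, 11.7]
tool_rot: [-0.089, 0.996, -0.0, 0.001]
contact_force: [0.7, 0.4, 0.7]
width: 85.1
finger_force: 0.0
```

Call:
{"name": "drive_tool", "arguments": {"deltas": [{"tx":0,"ty":0,"tz":0,"turn":0},{"tx":0,"ty":0,"tz":0,"turn":0},{"tx":0,"ty":0,"tz":0,"turn":0},{"tx":0,"ty":0,"tz":0,"turn":0},{"tx":0,"ty":0,"tz":0,"turn":0},{"tx":0,"ty":0,"tz":0,"turn":0}], "jaw": -1, "squeeze": 30}}

```text
t: 3.2
tool_pos: [609.9, 11.9, 11.6]
tool_rot: [-0.089, 0.996, -0.0, 0.001]
contact_force: [-0.9, -0.1, 5.2]
width: 49.2
finger_force: 33.4
```

Call:
{"name": "drive_tool", "arguments": {"deltas": [{"tx":0,"ty":0,"tz":0.2,"turn":0},{"tx":0,"ty":0,"tz":0.5,"turn":0},{"tx":-0.1,"ty":-0.15,"tz":0.7,"turn":0},{"tx":-0.25,"ty":-0.45,"tz":0.7,"turn":0},{"tx":-0.45,"ty":-0.8,"tz":0.7,"turn":-0.02}]}}

```text
t: 3.82
tool_pos: [564.0, -68.5, 81.7]
tool_rot: [-0.07, 0.998, -0.0, 0.001]
contact_force: [-0.2, -0.4, 0.5]
width: 49.7
finger_force: 32.6
```

Call:
{"name": "drive_tool", "arguments": {"deltas": [{"tx":-0.2,"ty":-0.35,"tz":0,"turn":-0.02},{"tx":-0.4,"ty":-0.7,"tz":0,"turn":-0.035},{"tx":-0.55,"ty":-1.0,"tz":0,"turn":-0.035}]}}

```text
t: 4.2
tool_pos: [508.1, -169.1, 81.1]
tool_rot: [-0.034, 0.999, -0.0, 0.0]
contact_force: [-0.4, -0.0, -1.7]
width: 49.5
finger_force: 32.6
```

Call:
{"name": "drive_tool", "arguments": {"deltas": [{"tx":-0.2,"ty":-0.35,"tz":0,"turn":0},{"tx":-0.35,"ty":-0.65,"tz":0,"turn":0},{"tx":-0.45,"ty":-0.87,"tz":0,"turn":0},{"tx":-0.45,"ty":-0.87,"tz":0,"turn":0},{"tx":-0.45,"ty":-0.87,"tz":0,"turn":0}]}}

```text
t: 4.82
tool_pos: [464.1, -254.5, 80.6]
tool_rot: [-0.035, 0.999, 0.0, 0.0]
contact_force: [0.4, -0.1, -0.6]
width: 49.0
finger_force: 32.6
```

```bash
python3 -c "
from h import *
shot('side','s1',[(400,-259.5,.0686,70)],(330,60,130,110),5)"
```

```text
4.875 [ 464.26148339 -254.30245845   80.55411921] [-3.490e-02  9.994e-01  1.000e-04  1.000e-04] 49.325430814478324
```

View pics/s1.png

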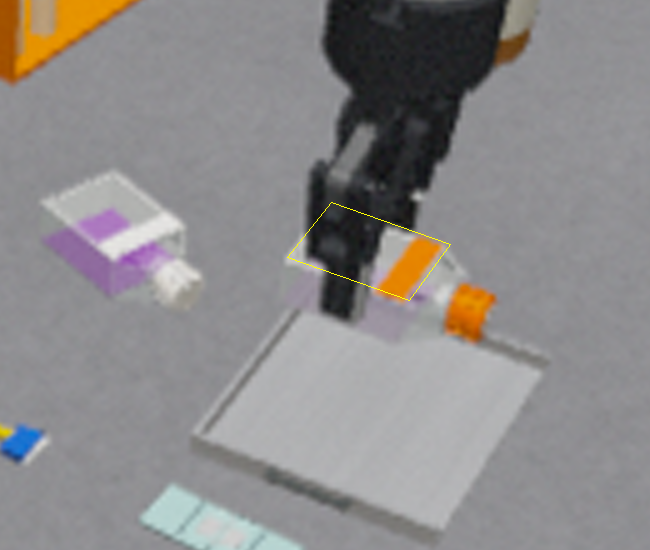

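The orange flask hangs level over the tray, matching the predicted outline. Lowering.

Call:
{"name": "drive_tool", "arguments": {"deltas": [{"tx":0,"ty":0,"tz":-0.3,"turn":0},{"tx":0,"ty":0,"tz":-0.55,"turn":0},{"tx":0,"ty":0,"tz":-0.65,"turn":0},{"tx":0,"ty":0,"tz":-0.66,"turn":0},{"tx":0,"ty":0,"tz":-0.66,"turn":0},{"tx":0,"ty":0,"tz":-0.66,"turn":0}]}}

```text
t: 5.62
tool_pos: [464.4, -255.1, 14.8]
tool_rot: [-0.035, 0.999, -0.0, 0.0]
contact_force: [0.3, 0.4, -0.9]
width: 49.4
finger_force: 33.2
```

Call:
{"name": "drive_tool", "arguments": {"deltas": [{"tx":0,"ty":0,"tz":0,"turn":0},{"tx":0,"ty":0,"tz":0,"turn":0},{"tx":0,"ty":0,"tz":0,"turn":0},{"tx":0,"ty":0,"tz":0,"turn":0},{"tx":0,"ty":0,"tz":0.2,"turn":0},{"tx":0,"ty":0,"tz":0.6,"turn":0},{"tx":0,"ty":0,"tz":1,"turn":0}], "jaw": 1}}

```text
t: 6.5
tool_pos: [463.6, -254.8, 115.0]
tool_rot: [-0.035, 0.999, 0.0, -0.0]
contact_force: [0.7, 0.7, -0.1]
width: 85.2
finger_force: 0.0
```

Call:
{"name": "drive_tool", "arguments": {"deltas": [{"tx":-0.02,"ty":0.5,"tz":0,"turn":0},{"tx":-0.05,"ty":1,"tz":0,"turn":-0.03}]}}

```text
t: 6.75
tool_pos: [459.4, -154.5, 115.4]
tool_rot: [-0.003, 1.0, -0.0, 0.001]
contact_force: [-0.2, 0.5, -0.4]
width: 85.7
finger_force: 0.0
```

Call:
{"name": "drive_tool", "arguments": {"deltas": [{"tx":-0.02,"ty":0.5,"tz":0,"turn":-0.02},{"tx":-0.05,"ty":1,"tz":0,"turn":-0.03}]}}

```text
t: 7.0
tool_pos: [453.7, -53.6, 114.5]
tool_rot: [0.026, 1.0, -0.0, 0.0]
contact_force: [0.2, 1.2, 0.3]
width: 85.4
finger_force: 0.0
```

Call:
{"name": "drive_tool", "arguments": {"deltas": [{"tx":-0.02,"ty":0.5,"tz":0,"turn":-0.02},{"tx":-0.05,"ty":1,"tz":0,"turn":-0.03}]}}

```text
t: 7.25
tool_pos: [448.8, 46.5, 114.5]
tool_rot: [0.056, 0.998, 0.0, 0.0]
contact_force: [0.5, 0.7, -0.2]
width: 85.3
finger_force: 0.0
```

Call:
{"name": "drive_tool", "arguments": {"deltas": [{"tx":-0.02,"ty":0.5,"tz":0,"turn":-0.02},{"tx":-0.05,"ty":1,"tz":0,"turn":-0.03}]}}

```text
t: 7.5
tool_pos: [443.8, 146.6, 114.5]
tool_rot: [0.086, 0.996, 0.0, 0.0]
contact_force: [0.6, -0.1, 0.3]
width: 85.8
finger_force: 0.0
```

Call:
{"name": "drive_tool", "arguments": {"deltas": [{"tx":-0.02,"ty":0.5,"tz":0,"turn":-0.01},{"tx":-0.07,"ty":0.97,"tz":0,"turn":-0.015},{"tx":-0.07,"ty":0.97,"tz":0,"turn":-0.015},{"tx":-0.07,"ty":0.97,"tz":0,"turn":-0.015}]}}

```text
t: 8.0
tool_pos: [436.8, 241.8, 114.1]
tool_rot: [0.1, 0.995, -0.0, -0.0]
contact_force: [-0.1, -0.2, -0.6]
width: 85.4
finger_force: 0.0
```

```bash
python3 - <<'E'
from h import *
g=(467.5-93.1,236.3+19,-.2016,0)
shot('wrist','w2',[g])
shot('side','s2',[(400,-259.5,.0686,3)],(340,70,110,110),4)
a=cv2.imread('pics/w2.png')[40:300,150:500]; b=cv2.imread('pics/s2.png')
cv2.imwrite('pics/c2.png',np.hstack([cv2.copyMakeBorder(a,0,440-260,0,0,0),b])[:, :800])
E
```

```text
8.05 [436.98397125 241.35837839 114.13536332] [ 1.005e-01  9.949e-01 -2.000e-04 -1.000e-04] 85.59199623521428
8.1 [437.07363252 241.08772077 114.1617952 ] [ 1.009e-01  9.949e-01 -2.000e-04 -1.000e-04] 85.63683197067078
```

View pics/c2.png

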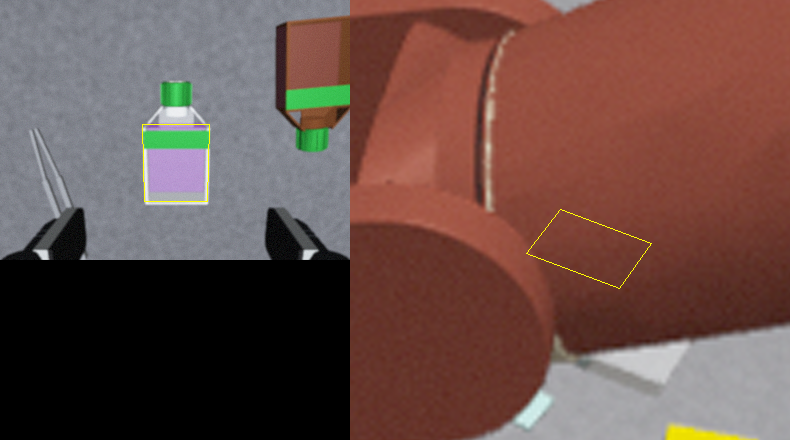

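Green is aligned under the outline too (the arm hides the tray in the side view). Gripping green and carrying it over.

Call:
{"name": "drive_tool", "arguments": {"deltas": [{"tx":0,"ty":0,"tz":-0.4,"turn":0},{"tx":0,"ty":0,"tz":-0.8,"turn":0},{"tx":0,"ty":0,"tz":-1.0,"turn":0}]}}

```text
t: 8.48
tool_pos: [435.7, 240.2, 11.9]
tool_rot: [0.101, 0.995, -0.001, -0.002]
contact_force: [0.3, 0.5, -0.0]
width: 85.6
finger_force: 0.0
```

Call:
{"name": "drive_tool", "arguments": {"deltas": [{"tx":0,"ty":0,"tz":-0.04,"turn":0},{"tx":0,"ty":0,"tz":-0.04,"turn":0},{"tx":0,"ty":0,"tz":-0.04,"turn":0}]}}

```text
t: 8.85
tool_pos: [438.2, 242.2, 11.8]
tool_rot: [0.1, 0.995, 0.001, 0.001]
contact_force: [0.4, 0.9, 0.9]
width: 85.3
finger_force: 0.0
```

Call:
{"name": "drive_tool", "arguments": {"deltas": [{"tx":0,"ty":0,"tz":0,"turn":0},{"tx":0,"ty":0,"tz":0,"turn":0},{"tx":0,"ty":0,"tz":0,"turn":0},{"tx":0,"ty":0,"tz":0,"turn":0},{"tx":0,"ty":0,"tz":0,"turn":0},{"tx":0,"ty":0,"tz":0,"turn":0}], "jaw": -1, "squeeze": 30}}

```text
t: 9.6
tool_pos: [437.5, 242.2, 11.0]
tool_rot: [0.1, 0.995, 0.0, 0.0]
contact_force: [-0.2, -0.0, 4.8]
width: 49.5
finger_force: 33.0
```

Call:
{"name": "drive_tool", "arguments": {"deltas": [{"tx":0,"ty":0,"tz":0.2,"turn":0},{"tx":0,"ty":0,"tz":0.5,"turn":0},{"tx":0,"ty":0,"tz":0.8,"turn":0},{"tx":0,"ty":0,"tz":0.9,"turn":0}]}}

```text
t: 10.1
tool_pos: [437.8, 242.3, 101.7]
tool_rot: [0.1, 0.995, 0.001, 0.001]
contact_force: [-0.6, -1.1, -0.9]
width: 49.6
finger_force: 32.4
```

Call:
{"name": "drive_tool", "arguments": {"deltas": [{"tx":0.01,"ty":-0.2,"tz":0,"turn":0},{"tx":0.03,"ty":-0.6,"tz":0,"turn":0.01},{"tx":0.05,"ty":-1,"tz":0,"turn":0.02}]}}

```text
t: 10.48
tool_pos: [441.0, 141.0, 98.8]
tool_rot: [0.079, 0.997, -0.0, -0.001]
contact_force: [0.5, 0.4, -0.7]
width: 49.3
finger_force: 32.4
```

Call:
{"name": "drive_tool", "arguments": {"deltas": [{"tx":0.02,"ty":-0.5,"tz":0,"turn":0.02},{"tx":0.05,"ty":-1,"tz":0,"turn":0.03}]}}

```text
t: 10.72
tool_pos: [445.9, 40.7, 98.9]
tool_rot: [0.05, 0.999, 0.0, -0.001]
contact_force: [0.6, -0.5, -0.3]
width: 49.1
finger_force: 32.4
```

Call:
{"name": "drive_tool", "arguments": {"deltas": [{"tx":0.02,"ty":-0.5,"tz":0,"turn":0.02},{"tx":0.05,"ty":-1,"tz":0,"turn":0.03}]}}

```text
t: 10.98
tool_pos: [450.9, -59.3, 98.9]
tool_rot: [0.02, 1.0, 0.0, -0.001]
contact_force: [0.7, -0.3, -0.7]
width: 49.4
finger_force: 32.4
```

Call:
{"name": "drive_tool", "arguments": {"deltas": [{"tx":0.02,"ty":-0.5,"tz":0,"turn":0.02},{"tx":0.05,"ty":-1,"tz":0,"turn":0.03}]}}

```text
t: 11.22
tool_pos: [456.0, -159.2, 98.8]
tool_rot: [-0.01, 1.0, 0.001, -0.001]
contact_force: [0.4, 0.5, -0.7]
width: 49.0
finger_force: 32.4
```

Call:
{"name": "drive_tool", "arguments": {"deltas": [{"tx":0.02,"ty":-0.45,"tz":0,"turn":0.015},{"tx":0.05,"ty":-0.8,"tz":0,"turn":0.025},{"tx":0.07,"ty":-0.97,"tz":0,"turn":0.025},{"tx":0.07,"ty":-0.97,"tz":0,"turn":0.025},{"tx":0.07,"ty":-0.97,"tz":0,"turn":0.025},{"tx":0.07,"ty":-0.97,"tz":0,"turn":0.025}]}}

```text
t: 11.98
tool_pos: [463.9, -253.7, 100.1]
tool_rot: [-0.035, 0.999, 0.0, -0.0]
contact_force: [0.1, 0.1, -0.4]
width: 49.2
finger_force: 32.4
```

```bash
python3 -c "
from h import *
shot('side','s3',[(400,-259.5,.0686,90),(400,-259.5,.0686,3)],(340,50,120,120),5)"
```

```text
12.025 [ 464.00703256 -253.91803479  100.20296056] [-3.520e-02  9.994e-01  1.000e-04 -0.000e+00] 49.62081077388088
```

View pics/s3.png

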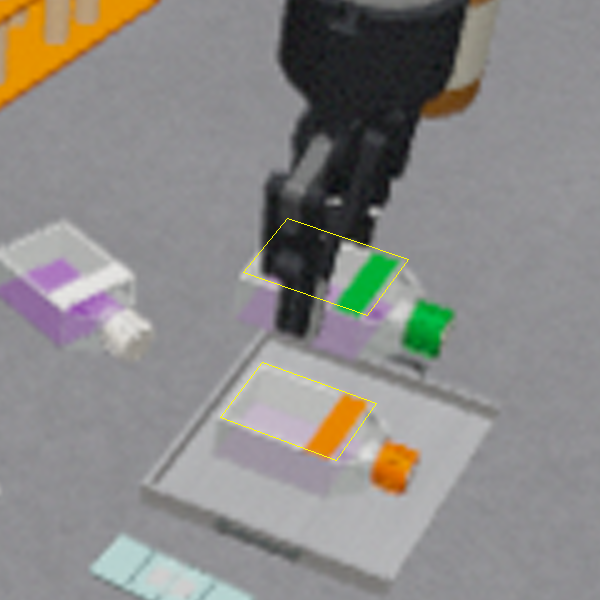

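Orange sits right on its intended outline, and green hangs squarely above it. Lowering and releasing green.

Call:
{"name": "drive_tool", "arguments": {"deltas": [{"tx":0,"ty":0,"tz":-0.3,"turn":0},{"tx":0,"ty":0,"tz":-0.5,"turn":0},{"tx":0,"ty":0,"tz":-0.58,"turn":0},{"tx":0,"ty":0,"tz":-0.61,"turn":0},{"tx":0,"ty":0,"tz":-0.61,"turn":0},{"tx":0,"ty":0,"tz":-0.61,"turn":0}]}}

```text
t: 12.78
tool_pos: [464.6, -255.4, 40.3]
tool_rot: [-0.035, 0.999, -0.001, 0.001]
contact_force: [1.2, 0.0, -0.1]
width: 49.6
finger_force: 32.4
```

Call:
{"name": "drive_tool", "arguments": {"deltas": [{"tx":0,"ty":0,"tz":-0.01,"turn":0},{"tx":0,"ty":0,"tz":-0.01,"turn":0},{"tx":0,"ty":0,"tz":-0.01,"turn":0}]}}

```text
t: 13.15
tool_pos: [464.5, -255.4, 39.0]
tool_rot: [-0.035, 0.999, -0.0, 0.001]
contact_force: [-0.3, 0.2, 2.5]
width: 49.7
finger_force: 32.8
```

Call:
{"name": "drive_tool", "arguments": {"deltas": [{"tx":0,"ty":0,"tz":0,"turn":0},{"tx":0,"ty":0,"tz":0,"turn":0},{"tx":0,"ty":0,"tz":0,"turn":0},{"tx":0,"ty":0,"tz":0,"turn":0},{"tx":0,"ty":0,"tz":0.2,"turn":0},{"tx":0,"ty":0,"tz":0.5,"turn":0},{"tx":0,"ty":0,"tz":0.8,"turn":0}], "jaw": 1}}

```text
t: 14.02
tool_pos: [463.8, -254.8, 118.9]
tool_rot: [-0.035, 0.999, 0.0, -0.0]
contact_force: [0.8, 0.2, -0.1]
width: 85.2
finger_force: 0.0
```

Call:
{"name": "drive_tool", "arguments": {"deltas": [{"tx":-0.06,"ty":0.5,"tz":0,"turn":-0.03},{"tx":-0.12,"ty":1,"tz":0,"turn":-0.06}]}}

```text
t: 14.28
tool_pos: [452.1, -154.4, 119.0]
tool_rot: [0.027, 1.0, -0.0, 0.001]
contact_force: [1.3, -0.0, 0.4]
width: 85.3
finger_force: 0.0
```

Call:
{"name": "drive_tool", "arguments": {"deltas": [{"tx":-0.06,"ty":0.5,"tz":0,"turn":-0.03},{"tx":-0.12,"ty":1,"tz":0,"turn":-0.06}]}}

```text
t: 14.52
tool_pos: [439.6, -53.6, 118.4]
tool_rot: [0.087, 0.996, 0.0, 0.0]
contact_force: [0.7, -0.2, 0.1]
width: 85.3
finger_force: 0.0
```

Call:
{"name": "drive_tool", "arguments": {"deltas": [{"tx":-0.12,"ty":0.5,"tz":0,"turn":-0.035},{"tx":-0.12,"ty":0.5,"tz":0,"turn":-0.035},{"tx":-0.12,"ty":0.5,"tz":0,"turn":-0.035}]}}

```text
t: 14.9
tool_pos: [428.1, -5.1, 118.5]
tool_rot: [0.12, 0.993, -0.0, 0.0]
contact_force: [-0.2, -1.2, 1.0]
width: 85.4
finger_force: 0.0
```

```bash
python3 - <<'E'
from h import *
shot('wrist','w4',[(458.4-95*.971,-12.2+95*.2377,-.24,0)])
s=cv2.imread('pics/w4.png')[40:300,150:500]
shot('scene','s4',[(400,-259.5,.0686,28)],(180,60,160,110),2.8)
b=cv2.imread('pics/s4.png'); h=b.shape[0]
cv2.imwrite('pics/c4.png',np.hstack([cv2.copyMakeBorder(s,0,h-260,0,0,0),b]))
E
```

```text
14.95 [428.2953454   -5.60742902 118.5084986 ] [ 1.203e-01  9.927e-01 -2.000e-04  3.000e-04] 85.21121209004474
15.0 [428.30472979  -5.85879269 118.44397732] [ 1.207e-01  9.927e-01 -1.000e-04  1.000e-04] 85.40468086640544
```

View pics/c4.png

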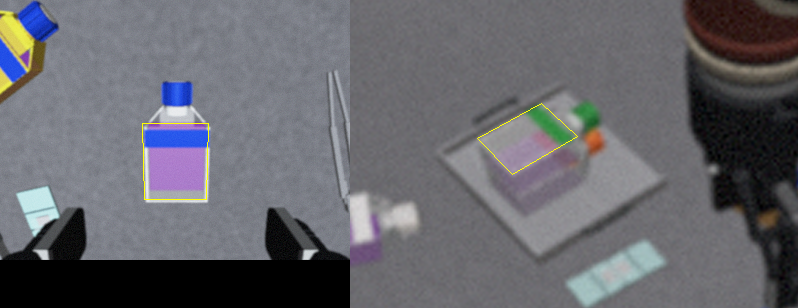

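Green is stacked on orange squarely (scene view), and blue is aligned under the gripper. Gripping blue.

Call:
{"name": "drive_tool", "arguments": {"deltas": [{"tx":0,"ty":0,"tz":-0.4,"turn":0},{"tx":0,"ty":0,"tz":-0.8,"turn":0},{"tx":0,"ty":0,"tz":-1.0,"turn":0}]}}

```text
t: 15.38
tool_pos: [426.7, -5.9, 16.0]
tool_rot: [0.121, 0.993, 0.0, -0.002]
contact_force: [-0.6, 0.1, 0.5]
width: 85.1
finger_force: 0.0
```

Call:
{"name": "drive_tool", "arguments": {"deltas": [{"tx":0,"ty":0,"tz":-0.08,"turn":0},{"tx":0,"ty":0,"tz":-0.08,"turn":0},{"tx":0,"ty":0,"tz":-0.08,"turn":0}]}}

```text
t: 15.75
tool_pos: [429.1, -5.5, 11.5]
tool_rot: [0.12, 0.993, -0.0, 0.001]
contact_force: [0.9, -0.2, -0.6]
width: 85.5
finger_force: 0.0
```

Call:
{"name": "drive_tool", "arguments": {"deltas": [{"tx":0,"ty":0,"tz":0,"turn":0},{"tx":0,"ty":0,"tz":0,"turn":0},{"tx":0,"ty":0,"tz":0,"turn":0},{"tx":0,"ty":0,"tz":0,"turn":0},{"tx":0,"ty":0,"tz":0,"turn":0},{"tx":0,"ty":0,"tz":0,"turn":0}], "jaw": -1, "squeeze": 30}}

```text
t: 16.5
tool_pos: [428.7, -5.1, 11.0]
tool_rot: [0.12, 0.993, -0.0, 0.001]
contact_force: [-1.7, 0.1, 5.0]
width: 49.3
finger_force: 33.0
```

Call:
{"name": "drive_tool", "arguments": {"deltas": [{"tx":0,"ty":0,"tz":0.2,"turn":0},{"tx":0,"ty":0,"tz":0.5,"turn":0},{"tx":0,"ty":0,"tz":0.8,"turn":0},{"tx":0,"ty":0,"tz":1,"turn":0}]}}

```text
t: 17.0
tool_pos: [428.1, -5.0, 111.3]
tool_rot: [0.12, 0.993, -0.0, 0.0]
contact_force: [0.7, 0.2, -0.5]
width: 49.6
finger_force: 32.3
```

Call:
{"name": "drive_tool", "arguments": {"deltas": [{"tx":0.03,"ty":-0.2,"tz":0.05,"turn":0.01},{"tx":0.08,"ty":-0.6,"tz":0.1,"turn":0.03},{"tx":0.12,"ty":-1,"tz":0.1,"turn":0.06}]}}

```text
t: 17.38
tool_pos: [440.0, -105.8, 120.3]
tool_rot: [0.059, 0.998, -0.0, 0.0]
contact_force: [0.2, 1.0, -0.1]
width: 49.5
finger_force: 32.3
```

Call:
{"name": "drive_tool", "arguments": {"deltas": [{"tx":0.06,"ty":-0.5,"tz":0,"turn":0.03},{"tx":0.12,"ty":-1,"tz":0,"turn":0.06}]}}

```text
t: 17.62
tool_pos: [451.6, -206.2, 119.6]
tool_rot: [-0.001, 1.0, 0.0, -0.0]
contact_force: [0.4, 0.4, 0.7]
width: 49.3
finger_force: 32.3
```

Call:
{"name": "drive_tool", "arguments": {"deltas": [{"tx":0.08,"ty":-0.3,"tz":0,"turn":0.02},{"tx":0.12,"ty":-0.5,"tz":0,"turn":0.035},{"tx":0.12,"ty":-0.5,"tz":0,"turn":0.035},{"tx":0.12,"ty":-0.5,"tz":0,"turn":0.035},{"tx":0.12,"ty":-0.5,"tz":0,"turn":0.035}]}}

```text
t: 18.25
tool_pos: [463.7, -254.0, 120.0]
tool_rot: [-0.035, 0.999, 0.0, -0.0]
contact_force: [0.5, 0.5, 0.2]
width: 49.4
finger_force: 32.3
```

Call:
{"name": "drive_tool", "arguments": {"deltas": [{"tx":0,"ty":0,"tz":-0.3,"turn":0},{"tx":0,"ty":0,"tz":-0.48,"turn":0},{"tx":0,"ty":0,"tz":-0.55,"turn":0},{"tx":0,"ty":0,"tz":-0.56,"turn":0},{"tx":0,"ty":0,"tz":-0.565,"turn":0},{"tx":0,"ty":0,"tz":-0.57,"turn":0},{"tx":0,"ty":0,"tz":-0.57,"turn":0},{"tx":0,"ty":0,"tz":-0.57,"turn":0}]}}

```text
t: 19.25
tool_pos: [464.4, -255.2, 64.0]
tool_rot: [-0.035, 0.999, -0.0, 0.0]
contact_force: [-1.6, 0.2, 4.3]
width: 49.4
finger_force: 33.0
```

Call:
{"name": "drive_tool", "arguments": {"deltas": [{"tx":0,"ty":0,"tz":0,"turn":0},{"tx":0,"ty":0,"tz":0,"turn":0},{"tx":0,"ty":0,"tz":0,"turn":0},{"tx":0,"ty":0,"tz":0,"turn":0},{"tx":0,"ty":0,"tz":0.2,"turn":0},{"tx":0,"ty":0,"tz":0.5,"turn":0},{"tx":0,"ty":0,"tz":0.8,"turn":0}], "jaw": 1}}

```text
t: 20.12
tool_pos: [463.8, -254.9, 143.9]
tool_rot: [-0.035, 0.999, 0.0, -0.0]
contact_force: [-0.0, -0.2, 0.2]
width: 85.2
finger_force: 0.0
```

Call:
{"name": "drive_tool", "arguments": {"deltas": [{"tx":0.4,"ty":-0.1,"tz":0,"turn":-0.04},{"tx":0.8,"ty":-0.2,"tz":0,"turn":-0.1}]}}

```text
t: 20.38
tool_pos: [545.2, -275.5, 144.4]
tool_rot: [0.067, 0.998, -0.001, 0.001]
contact_force: [0.1, -0.5, 0.7]
width: 85.2
finger_force: 0.0
```

Call:
{"name": "drive_tool", "arguments": {"deltas": [{"tx":0.4,"ty":-0.1,"tz":-0.1,"turn":-0.05},{"tx":0.8,"ty":-0.18,"tz":-0.3,"turn":-0.09},{"tx":0.8,"ty":-0.18,"tz":-0.3,"turn":-0.09},{"tx":0.8,"ty":-0.18,"tz":-0.3,"turn":-0.09}]}}

```text
t: 20.88
tool_pos: [623.6, -292.9, 113.0]
tool_rot: [0.155, 0.988, 0.0, -0.0]
contact_force: [0.2, 0.7, 0.1]
width: 85.2
finger_force: 0.0
```

```bash
python3 - <<'E'
from h import *
shot('wrist','w5',[(563.15,-273.62,-.31,0)])
s=cv2.imread('pics/w5.png')[40:300,150:500]
shot('side','s5',[(400,-259.5,.0686,53)],(350,50,110,120),4)
b=cv2.imread('pics/s5.png'); h=b.shape[0]
cv2.imwrite('pics/c5.png',np.hstack([cv2.copyMakeBorder(s,0,h-260,0,0,0),b]))
E
```

```text
20.925 [ 623.62830796 -293.00973199  113.87188104] [ 1.547e-01  9.880e-01 -1.000e-04  2.000e-04] 85.4048335977079
20.975 [ 623.67716054 -293.11559873  114.40275201] [ 1.548e-01  9.879e-01 -3.000e-04  6.000e-04] 85.18838966241043
```

View pics/c5.png

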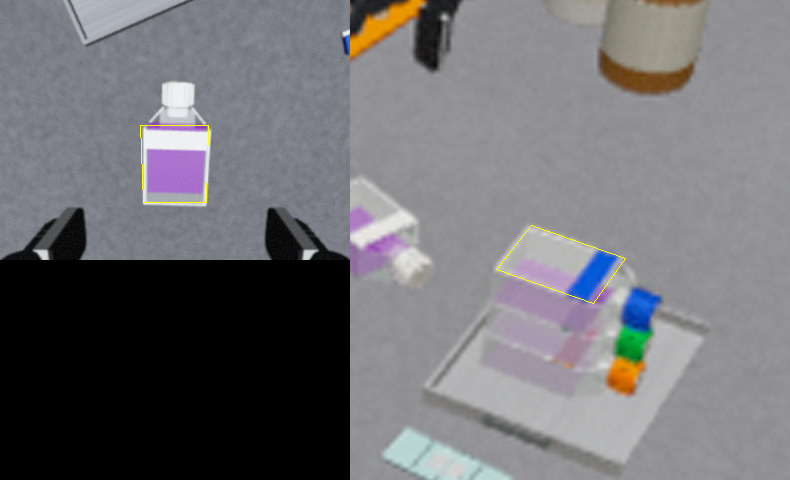

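The pile of three is square (caps lined up at 625–640 px), and white is aligned. Gripping white, lifting high, and carrying it over the pile.

Call:
{"name": "drive_tool", "arguments": {"deltas": [{"tx":0,"ty":0,"tz":-0.4,"turn":0},{"tx":0,"ty":0,"tz":-0.8,"turn":0},{"tx":0,"ty":0,"tz":-1.0,"turn":0}]}}

```text
t: 21.35
tool_pos: [622.4, -292.4, 11.9]
tool_rot: [0.155, 0.988, 0.0, -0.001]
contact_force: [-0.9, -0.2, 0.1]
width: 85.2
finger_force: 0.0
```

Call:
{"name": "drive_tool", "arguments": {"deltas": [{"tx":0,"ty":0,"tz":-0.03,"turn":0},{"tx":0,"ty":0,"tz":-0.03,"turn":0},{"tx":0,"ty":0,"tz":-0.03,"turn":0}]}}

```text
t: 21.72
tool_pos: [625.3, -293.8, 12.6]
tool_rot: [0.155, 0.988, -0.001, 0.002]
contact_force: [0.4, -0.2, 0.2]
width: 85.7
finger_force: 0.0
```

Call:
{"name": "drive_tool", "arguments": {"deltas": [{"tx":0,"ty":0,"tz":0,"turn":0},{"tx":0,"ty":0,"tz":0,"turn":0},{"tx":0,"ty":0,"tz":0,"turn":0},{"tx":0,"ty":0,"tz":0,"turn":0},{"tx":0,"ty":0,"tz":0,"turn":0},{"tx":0,"ty":0,"tz":0,"turn":0}], "jaw": -1, "squeeze": 30}}

```text
t: 22.48
tool_pos: [624.5, -293.3, 11.1]
tool_rot: [0.155, 0.988, -0.0, 0.001]
contact_force: [-0.6, -0.1, 5.7]
width: 49.4
finger_force: 31.4
```

Call:
{"name": "drive_tool", "arguments": {"deltas": [{"tx":0,"ty":0,"tz":0.2,"turn":0},{"tx":0,"ty":0,"tz":0.5,"turn":0},{"tx":0,"ty":0,"tz":0.8,"turn":0},{"tx":0,"ty":0,"tz":1,"turn":0}]}}

```text
t: 22.98
tool_pos: [624.4, -293.2, 112.6]
tool_rot: [0.155, 0.988, -0.0, 0.001]
contact_force: [0.5, 0.6, 0.4]
width: 49.5
finger_force: 31.1
```

Call:
{"name": "drive_tool", "arguments": {"deltas": [{"tx":0,"ty":0,"tz":0.3,"turn":0},{"tx":-0.2,"ty":0.05,"tz":0.4,"turn":0.02},{"tx":-0.5,"ty":0.12,"tz":0.4,"turn":0.06},{"tx":-0.8,"ty":0.18,"tz":0.4,"turn":0.1}]}}

```text
t: 23.48
tool_pos: [542.9, -274.6, 150.4]
tool_rot: [0.054, 0.999, 0.0, -0.0]
contact_force: [-1.2, -1.0, 0.0]
width: 49.3
finger_force: 31.1
```

Call:
{"name": "drive_tool", "arguments": {"deltas": [{"tx":-0.3,"ty":0.1,"tz":0,"turn":0.05},{"tx":-0.6,"ty":0.15,"tz":0,"turn":0.09},{"tx":-0.8,"ty":0.2,"tz":0,"turn":0.09},{"tx":-0.8,"ty":0.2,"tz":0,"turn":0.09},{"tx":-0.8,"ty":0.2,"tz":0,"turn":0.09},{"tx":-0.8,"ty":0.2,"tz":0,"turn":0.09}]}}

```text
t: 24.22
tool_pos: [464.6, -255.2, 150.4]
tool_rot: [-0.035, 0.999, -0.0, 0.0]
contact_force: [0.5, -0.1, 0.0]
width: 49.3
finger_force: 31.1
```

cmd z 150.3; target measured 89 → cmd 88.3, i.e. -0.62.

Call:
{"name": "drive_tool", "arguments": {"deltas": [{"tx":0,"ty":0,"tz":-0.3,"turn":0},{"tx":0,"ty":0,"tz":-0.52,"turn":0},{"tx":0,"ty":0,"tz":-0.6,"turn":0},{"tx":0,"ty":0,"tz":-0.61,"turn":0},{"tx":0,"ty":0,"tz":-0.615,"turn":0},{"tx":0,"ty":0,"tz":-0.62,"turn":0},{"tx":0,"ty":0,"tz":-0.62,"turn":0},{"tx":0,"ty":0,"tz":-0.62,"turn":0}]}}

```text
t: 25.22
tool_pos: [464.4, -255.2, 88.9]
tool_rot: [-0.035, 0.999, -0.0, 0.0]
contact_force: [0.0, -0.6, 2.6]
width: 49.5
finger_force: 31.5
```

Call:
{"name": "drive_tool", "arguments": {"deltas": [{"tx":0,"ty":0,"tz":0,"turn":0},{"tx":0,"ty":0,"tz":0,"turn":0},{"tx":0,"ty":0,"tz":0,"turn":0},{"tx":0,"ty":0,"tz":0,"turn":0},{"tx":0,"ty":0,"tz":0.2,"turn":0},{"tx":0,"ty":0,"tz":0.5,"turn":0},{"tx":0,"ty":0,"tz":1,"turn":0},{"tx":0,"ty":0,"tz":1,"turn":0}], "jaw": 1}}

```text
t: 26.22
tool_pos: [466.4, -256.8, 193.8]
tool_rot: [-0.035, 0.999, -0.003, 0.004]
contact_force: [-0.3, 0.0, 0.2]
width: 85.3
finger_force: 0.0
```

Call:
{"name": "drive_tool", "arguments": {"deltas": [{"tx":0.4,"ty":0,"tz":0,"turn":0},{"tx":0.8,"ty":0,"tz":0,"turn":0},{"tx":1,"ty":0,"tz":0,"turn":0},{"tx":1,"ty":0,"tz":0,"turn":0}]}}

```text
t: 26.72
tool_pos: [564.3, -254.6, 186.8]
tool_rot: [-0.035, 0.999, 0.001, -0.001]
contact_force: [-0.0, -0.2, -0.4]
width: 85.3
finger_force: 0.0
```

```bash
python3 - <<'E'
from h import *
shot('scene','s6',[(400,-259.5,.0686,78)],(180,40,160,140),2.5)
a=cv2.imread('pics/s6.png')
shot('side','s7',[(400,-259.5,.0686,78)],(360,50,100,120),4)
b=cv2.imread('pics/s7.png'); h=b.shape[0]
cv2.imwrite('pics/c6.png',np.hstack([cv2.copyMakeBorder(a,0,h-a.shape[0],0,0,0),b]))
E
```

```text
26.775 [ 563.57080262 -254.62887915  186.98337515] [-3.490e-02  9.994e-01  5.000e-04 -1.000e-03] 85.47134432626375
26.825 [ 563.18311154 -254.74590368  187.20131499] [-3.460e-02  9.994e-01  5.000e-04 -9.000e-04] 85.59008247198528
```

View pics/c6.png

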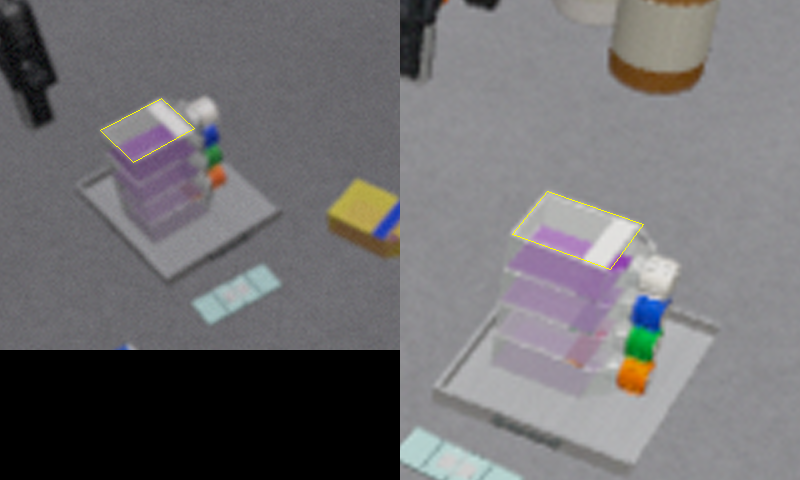

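Both cameras show the four flasks in order and square, with the top one on its predicted outline and the gripper clear.

```bash
python3 -c "
from plant import robot
print(robot.hand_in())"
```

```text
the job is handed in; nothing more can be done
None
```

I piled the flasks orange, green, blue, white from the bottom up in the middle of the tray with caps to the open front, and handed the job in at about 27 s; the last side and scene views showed the pile square and in order, but the hand-in returned no verdict.

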